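# Square up the case of glass negatives at the fence

### The arm

A 6-joint arm with a two-finger parallel gripper is mounted at the origin on the work surface. World frame = base frame: x ahead of the robot, y to its left, z up, the work surface at z = 0. Lengths are in m, angles in rad, forces in N, time in s.
With the tool pointing down it reaches from about 0.3 to 0.825 m from the base axis. Payload 5.4 kg.
Tool frame: the origin (TCP) lies midway between the tips of the shut fingers; the grasp point (between the pads) lies robot.grip_depth behind it (robot.grip_depth is the distance from the TCP to the grasp point, in m); z points along the fingers, y is the line along which they close (so a half turn about z gives the same grasp; the last joint's range is limited). The gripper opens to 92 mm and grips with 3 to 60 N. Pads are 20 mm wide; open, the fingers measure 128 mm over their backs; the gripper's body (75 mm by 189 mm) begins 69 mm behind the grasp point.
Start: joints at [-1.526, 0.158, 1.597, -0, 1.386, -0.21], TCP at [0.145, -0.556, 0.193] pointing down, gripper open.
Joint ranges: [-2.91, 2.91], [-0.94, 2.29], [0.18, 2.7], [-1.29, 4.43], [0.17, 2.64], [-3, 3]. Speed limits (rad/s): [2.57, 2.57, 3.14, 3.14, 3.14, 3.14].

### API

Orientations are given as a 3x3 rotation matrix whose columns are the frame's x, y, z axes.
In Python, from station import robot, eyes, spotter gives the robot as it stands. The module is installed in compiled form; this text tells all that it offers.
- The arm moves only by the tool servo_tool, never from a script. Its argument "targets" is a list that holds one entry, the list of rows, each a list of 7 numbers: the turn, a rotation vector about the tool's x, y, z in degrees, then the shift along the tool's x, y, z in mm, then the finger opening in mm, from 0 to 91.9. A call has 1 to 20 rows; each row shifts and turns the commanded pose from where the row before left it, along the tool's axes as they then stand; what a row does not reach is not made up. A row lasts 1/10 s, in which the tool goes at most 50 mm and 8.59 degrees, less where a joint would pass 70% of its speed; a pose out of reach is approached as far as the arm can. A call is refused whole if a number of a shift passes 50 or a number of a turn 8.59, either way. A call with a gripper value outside its range is refused whole. The fingers move at their own pace and stop on an object; the grip force is fixed at half the most. Time passes only in rows, so rows that do not move let the fingers close. It gives the time, the measured TCP pose, the force, the opening and the grip force at its end, in the units of the state.
- robot.get_state(): the state, without advancing time (a new reading comes with each control period).
- eyes.get_image(name): name is "scene" or "top" or "wrist"; returns (picture, depth): 384x512x3 uint8, blue, green, red; 384x512 float32, m along the optical axis (not along the pixel's ray), 0 where there is no reading.
- eyes.get_calibration(name): a dict with "K" (3x3 intrinsics, pixels), "D" ([k1, k2, p1, p2, k3] as OpenCV has them; the pictures are not rectified), "world_from_camera" (4x4, takes a point from camera to world coordinates). Camera axes: x right, y down, z forward; pixel columns grow to the right and rows downward; lengths in m; the calibration is good to about 2 mm. A picture is of the moment at which its call begins: read the wrist's pose just before it. get_calibration takes no time and is no camera call; for the wrist camera it gives the pose at the moment of the call.
- robot.finish_job(): hands the job in; it is judged then, once.
Trained networks look in the newest picture that a camera, given by its name, has taken for a name from the list of things; names that differ only in an ending like _2 or _b are one class to them, and where a whole thing is asked for, a point or a joint stands for the part that bears it (a point fixed in the world has none). Each returns a list of dicts, best first, with "score" (0 to 1); they miss things now and then, are a little off and sometimes report something else, mostly with a low value. They report only what shows in the picture. A call takes as long as a camera call. They do not tell look-alikes from the thing itself.
- spotter.find_in(camera, label): "xy" ([column, row] in pixels, amid what is visible of it).
- spotter.trace(camera, label): "mask" (384x512 bool, what is visible of it) and "xy" ([column, row] in pixels, amid what is visible of it).
- spotter.mark_of(camera, label): "xy" ([column, row] in pixels: a listed point, or the origin of a listed thing).
The state is a dict: "time_s": time; "joints": joint angles; "joint_vel": joint speeds; "effort": joint torques, N m; "position": TCP position; "orientation": TCP orientation; "wrist_force": force on the tool from outside, world axes, zero at the start; "torque": the same for the moment, N m; "grip_width": opening from 0.0 (shut) to 1.0 (fully open); "grip_force": force on a finger pad.
Only numpy, scipy, OpenCV 4.12 (cv2) and the standard library are available. Lean on these libraries where they do the work, as an engineer would, in place of code of your own. Each camera call takes 0.05 s, during which the arm holds its last target. There are 200 camera calls.

### The job

The grey case holds glass negatives and must be squared up for copying: push it along the table with the fingertips until its long far side lies flush against the long fence and its end touches the stop that is clamped on the fence. Only push it, never lift or tip it; leave the stop where it is set, do not disturb the brass weight, the tape roll or the eraser, and finish with the hand clear of everything.

Things in the scene. Friction and masses are not known exactly. Their poses are not given: they have to be found in the camera images.
- case: closed grey-board case, cream label and steel corners on its lid: 100 mm along its x, 150 mm along its y, 45 mm high, about 0.45 kg, loose on the table. Origin: centre of its underside; z up. Its +x long side goes against the fence, its +y end against the stop. Starts up to 0.35 rad askew, clear of both, on the robot's side of the fence. Pushing it takes 2 to 8 N
- fence: aluminium bar screwed to the table, 350 mm long, 16 mm thick, 30 mm high. Origin: at table height on its face that looks to the robot; y runs along that face (roughly to the robot's left), x points away from the robot, square to the face. The bar spans y -300 to +50 mm, x 0 to 16 mm; the work lies at x < 0. Position and yaw (up to 0.2 rad) vary
- stop_face (a point): centre of the face of the stop: a steel arm 85 x 20 mm, top at 32 mm, that sticks out from the fence to the robot at right angles, clamped by a saddle with a black knob (60 mm high). Face looks along fence -y; the point lies at fence x = -42.5 mm, 17 mm above the table, the arm on its +y side; axes parallel to the fence's. Its place along the fence varies by 50 mm. Holds against about 70 N
- weight: bystander: brass weight with a grip, 48 mm diameter, 52 mm high, standing loose beyond the stop. Origin: centre of its underside
- tape: bystander: white roll of tape, 70 mm diameter, 18 mm high, lying loose behind the fence. Origin: centre of its underside
- eraser: bystander: white eraser, 22 x 45 x 14 mm, lying loose on the robot's side, beyond the stop to the left. Origin: centre of its underside
Not all that is in view belongs to the job. Of the things shaped like the case, the grey one is meant.

How it is judged:
By the outcome, as a careful person would: the job done as asked, in the order asked, and still so for the second after the job is handed in, with the robot touching nothing.
It also fails if it takes over 58 s, if anything falls off the work surface, if the arm or the gripper's body presses on something with over 40 N, if the wrist force passes 120 N, or if a joint passes its speed limit or range.

## Working session

There is one attempt and no reset: what is moved stays moved. The work goes in short steps, Python scripts to look and compute and a tool call to move; the robot and the scene stay as the last step left them, time stands still between calls to the robot, and variables do not carry over. Pictures are saved under pics/ and viewed, at most 10 in all, crops included, and the job is handed in when it is done.

Besides the shell and the picture viewer there is one more tool, called after "Emit:" by a JSON object that holds its "method" and its "body", one argument or row to a line. servo_tool: Moves the arm, as the interface text tells. Its arguments: {"type":"object","properties":{"targets":{"type":"array"}},"required":["targets"]}

```bash
mkdir -p pics
python3 - <<'E'
from station import robot,eyes,spotter
import cv2,numpy as np
for c in ("top","scene"):
    im,d=eyes.get_image(c); cv2.imwrite(f"pics/{c}0.png",cv2.resize(im,(800,600)) )
    np.savez(f"{c}0.npz",im=im,d=d)
    for l in ("case","fence","stop_face","weight","tape","eraser"):
        f=spotter.mark_of(c,l); print(c,l,[(np.round(x["xy"],1).tolist(),round(x["score"],2)) for x in f[:3]])
s=robot.get_state(); print(s["time_s"],s["position"],s["orientation"],robot.grip_depth)
E
```

```text
top case [([316.1, 199.3], 0.89)]
top fence [([233.7, 156.3], 0.69)]
top stop_face [([237.8, 174.2], 0.93)]
top weight [([198.4, 182.4], 0.6)]
top tape [([318.6, 118.8], 0.64)]
top eraser [([189.4, 244.3], 0.7)]
scene case [([125.0, 226.8], 0.76), ([222.9, 235.0], 0.58), ([298.5, 209.4], 0.23)]
scene fence [([300.1, 208.9], 0.61)]
scene stop_face [([282.2, 197.5], 0.86)]
scene weight [([293.4, 182.8], 0.54)]
scene tape [([293.9, 268.0], 0.84), ([283.8, 200.0], 0.72), ([253.9, 165.9], 0.39)]
scene eraser [([252.2, 169.0], 0.68)]
0.7 [ 0.14491447 -0.5564369   0.19283105] [[ 9.67712123e-01  2.52058023e-01  4.81368905e-06]
 [ 2.52058023e-01 -9.67712122e-01 -4.40317508e-05]
 [-6.44029082e-06  4.38233880e-05 -9.99999999e-01]] 0.0187
```

View pics/top0.png

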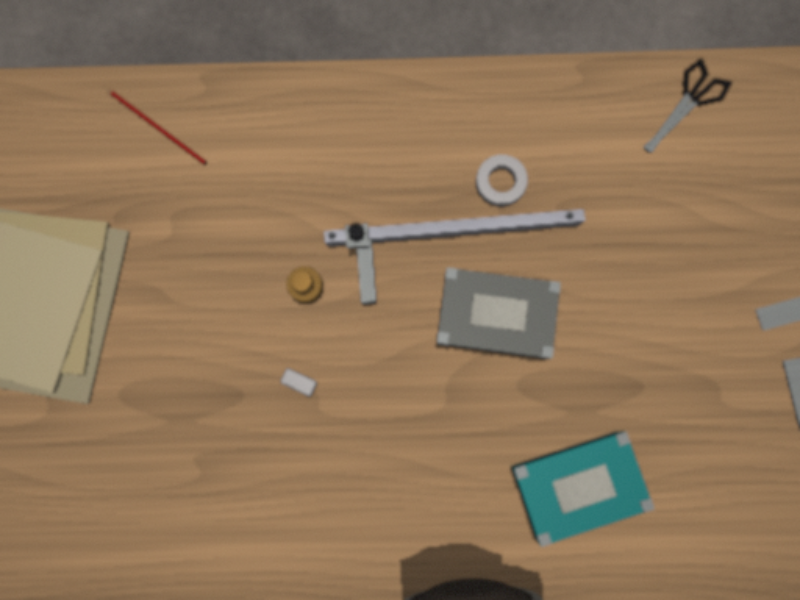

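View pics/scene0.png

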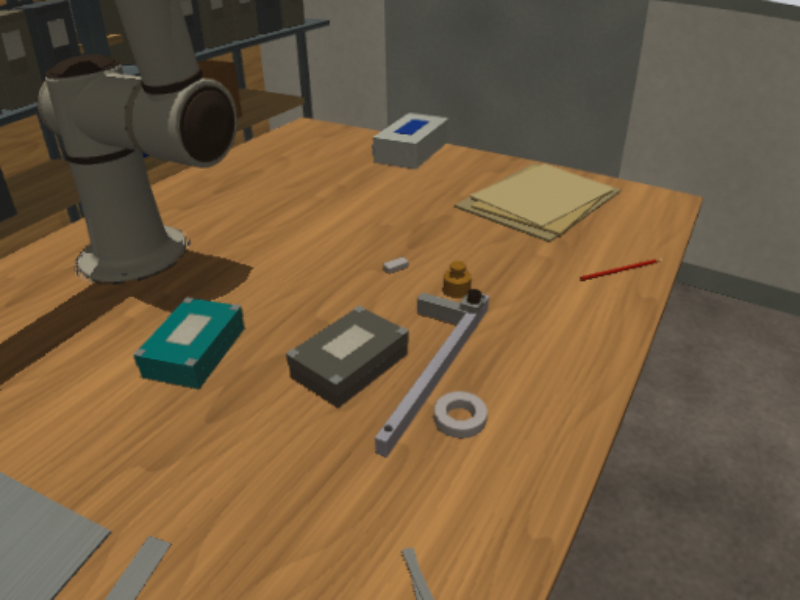

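The top view (800x600) shows two case-shaped things: grey with a cream label at (500,313), and teal at (582,487). The grey one fits the description; its neighbours are the fence (325,238)–(583,216), the stop arm (366,275), weight (304,284), tape (502,180) and eraser (299,382). The scene view agrees: grey at (348,352), teal at (190,340).

```bash
cat > h.py <<'E'
from station import robot,eyes,spotter
import cv2,numpy as np
def pix2w(c,uv,z):
    k=eyes.get_calibration(c);T=np.array(k["world_from_camera"])
    n=cv2.undistortPoints(np.array(uv,float).reshape(-1,1,2),np.array(k["K"]),np.array(k["D"])).reshape(-1,2)
    r=np.c_[n,np.ones(len(n))]@T[:3,:3].T
    return T[:3,3]+r*((z-T[2,3])/r[:,2])[:,None]
def cloud(c,d):
    k=eyes.get_calibration(c);T=np.array(k["world_from_camera"]);v,u=np.mgrid[0:384,0:512]
    n=cv2.undistortPoints(np.stack([u,v],-1).reshape(-1,1,2).astype(float),np.array(k["K"]),np.array(k["D"])).reshape(384,512,2)
    return np.dstack([n*d[...,None],d])@T[:3,:3].T+T[:3,3]
def rect(p):
    (c,s,a)=cv2.minAreaRect((p*1000).astype(np.float32)); return np.round(c,1),np.round(s,1),round(a,2)
def zrect(c,l,d,lo,hi,z,erode=0):
    f=spotter.trace(c,l)
    if not f: print(l,"none");return
    for t in f[:2]:
        m=t["mask"]; P=cloud(c,d); q=m&(P[...,2]>lo)&(P[...,2]<hi)&(d>0)
        v,u=np.nonzero(q)
        if len(u)<10: continue
        w=pix2w(c,np.c_[u,v],z)[:,:2]
        print(c,l,round(t["score"],2),np.round(t["xy"]),"zmed",round(float(np.median(P[q][:,2])),4),len(u),*rect(w))
def mask_case(c,d): pass
E
python3 - <<'E'
from h import *
im,d=eyes.get_image("top")
cv2.imwrite("pics/crop.png",cv2.resize(im[120:310,190:430],(758,600)))
zrect("top","case",d,.038,.052,.045)
zrect("top","fence",d,.022,.036,.03)
zrect("top","stop_face",d,.024,.038,.032)
zrect("top","weight",d,.01,.06,.04)
zrect("top","tape",d,.01,.03,.018)
zrect("top","eraser",d,.008,.03,.014)
for l,z in (("case",0),("fence",0),("stop_face",.017),("weight",0),("tape",0),("eraser",0)):
    f=spotter.mark_of("top",l)
    if f: print(l,np.round(f[0]["xy"],1),np.round(pix2w("top",f[0]["xy"],z)*1000)[0])
T=np.array(eyes.get_calibration("top")["world_from_camera"]);print(T[:3,3]); print(robot.get_state()["time_s"])
E
```

```text
top case 0.86 [373. 311.] zmed 0.0455 4149 [ 350.2 -151.8] [102.7 152. ] 17.01
top case 0.85 [318. 197.] zmed 0.0457 3542 [574.2 -55.7] [149.7 100. ] 81.07
top fence 0.78 [267. 147.] zmed 0.0308 1583 [651.7  -5. ] [101.8 349.2] 3.38
top stop_face 0.93 [233. 162.] zmed 0.0325 346 [640.9 122.8] [93.4 31.9] 3.3
top weight 0.62 [196. 182.] zmed 0.0332 421 [617.1 197.1] [47.6 45.8] 88.6
top tape 0.68 [316. 123.] zmed 0.0184 604 [760.  -69.7] [68.3 68.4] 88.34
top eraser 0.54 [193. 245.] zmed 0.0143 227 [491.2 209.7] [45.  21.9] 64.56
case [316.6 201.3] [575. -57.   0.]
fence [230.  155.5] [679. 126.   0.]
stop_face [241.  171.5] [641. 102.  17.]
tape [318.8 115.1] [764. -69.  -0.]
eraser [192.2 246.3] [486. 208.   0.]
[0.46689834 0.06443396 0.99998531]
1.35
```

View pics/crop.png

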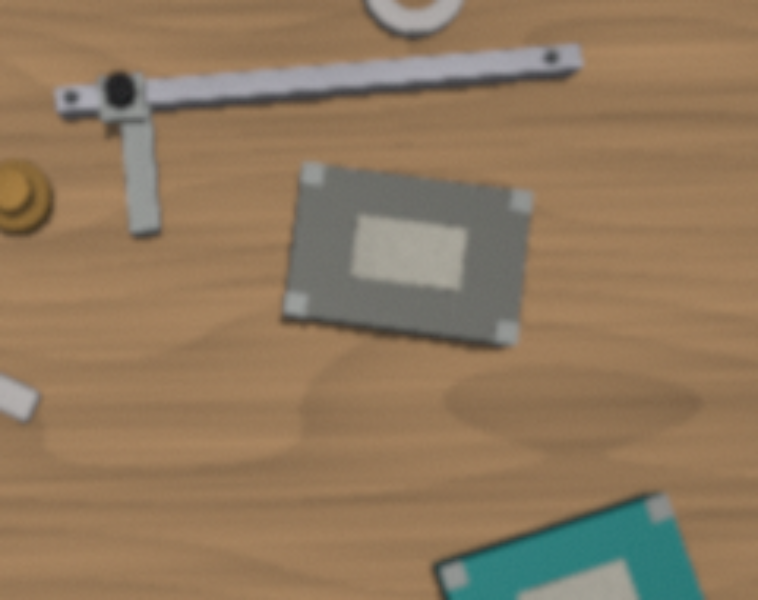

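The crop confirms the grey case with cream label and steel corners at crop (410,255). The teal look-alike, cut off at lower right, is not to be touched. Next I fit the fence line and the stop face exactly.

```bash
cat >> h.py <<'E'
def fencefit(d,verbose=True):
    P=cloud("top",d); q=(P[...,2]>.02)&(P[...,2]<.037)
    v,u=np.nonzero(q); w=pix2w("top",np.c_[u,v],.031)[:,:2]
    near=(w[:,0]>.62)&(w[:,0]<.74)&(w[:,1]<.07)&(w[:,1]>-.2)
    b=w[near]; r=cv2.minAreaRect((b*1000).astype(np.float32))
    # centre line, then normal offset
    vx,vy,x0,y0=cv2.fitLine((b*1000).astype(np.float32),cv2.DIST_HUBER,0,.01,.01).ravel()
    if vy<0: vx,vy=-vx,-vy
    return r,np.arctan2(-vx,vy),(x0,y0),w*1000
E
python3 - <<'E'
from h import *
d=np.load("top0.npz")["d"]
r,psi,c,w=fencefit(d); print(r,psi,np.degrees(psi),c)
R=np.array([[np.cos(psi),-np.sin(psi)],[np.sin(psi),np.cos(psi)]]) # cols fence x,y
f=(w-np.array(c))@R  # fence coords rel centre line pt
b=f[(abs(f[:,0])<15)&(w[:,1]<70)]; print("bar x pct",np.percentile(b[:,0],[1,5,50,95,99]),"y min",b[:,1].min())
face=-8.0
a=f[(f[:,0]<-8-30)&(f[:,0]>-8-80)&(w[:,1]>60)&(w[:,1]<170)]; print("arm y pct",np.percentile(a[:,1],[0,5,50,95,100]),"x min",a[:,0].min())
ymid=np.median(a[:,1]); sf=ymid-10
print("stop face pt world",np.array(c)+R@[-8-42.5,sf],"bar end",np.array(c)+R@[-8,b[:,1].min()])
tgt=np.array(c)+R@[-8-50,sf-75]; print("target case centre",tgt,"yaw",psi)
cc=np.array([574.2,-55.7]); print("case in target frame",(cc-tgt)@R,"rel yaw",-8.93-np.degrees(psi))
P=cloud("top",d)
E
```

```text
((693.111083984375, -53.93128967285156), (90.1773910522461, 240.0843505859375), 19.255020141601562) 0.06178351 3.5399342 (np.float32(696.5628), np.float32(-54.265003))
bar x pct [-9.41507067 -8.42527479 -0.326882    7.88517554  8.67810568] y min -122.52142571289014
arm y pct [164.03873942 165.06657231 174.11063103 183.42625097 184.32108998] x min -87.90464548387352
stop face pt world [636.02627762 106.41442128] bar end [ 696.14305823 -177.04661122]
target case centre [633.17140363  31.09444   ] yaw 0.06178351
case in target frame [-64.21794034 -82.98769292] rel yaw -12.469934
```

Emit:
{"method": "servo_tool", "body": {
  "targets": [
    [[0,0,5.53,0,0,0,75],[0,0,5.53,0,0,0,75],[0,0,0,22.8,-30,0,75],[0,0,0,22.8,-30,0,75],[0,0,0,22.8,-30,0,75],[0,0,0,22.8,-30,0,75],[0,0,0,22.8,-30,0,75],[0,0,0,22.8,-30,0,75],[0,0,0,22.8,-30,0,75],[0,0,0,22.8,-30,0,75],[0,0,0,22.8,-30,0,75],[0,0,0,22.8,-30,0,75],[0,0,0,22.8,-30,0,75],[0,0,0,22.8,-30,0,75],[0,0,0,22.8,-30,0,75],[0,0,0,22.8,-30,0,75],[0,0,0,22.8,-30,0,75],[0,0,0,22.8,-30,0,75]]
  ]
}}

```text
time_s: 3.15
position: [0.4801, -0.0534, 0.193]
orientation: [[0.998, 0.062, 0.001], [0.062, -0.998, -0.0], [0.001, 0.0, -1.0]]
wrist_force: [0.1, -0.2, 0.6]
grip_width: 0.817
grip_force: 0.0
```

```bash
cat >> h.py <<'E'
PSI=.06178; RF=np.array([[np.cos(PSI),-np.sin(PSI)],[np.sin(PSI),np.cos(PSI)]]); TG=np.array([633.17,31.09])
def tell():
    s=robot.get_state(); p=np.array(s["position"])*1000; o=np.array(s["orientation"])
    print("t",round(s["time_s"],2),"TCP fence-frame rel target",np.round((p[:2]-TG)@RF,1),"z",round(p[2],1),"yaw-psi deg",round(np.degrees(np.arctan2(o[1,0],o[0,0])-PSI),2),"F fence",np.round(np.array(s["wrist_force"])[:2]@RF,1),round(s["wrist_force"][2],1),"w",round(s["grip_width"],2))
E
python3 -c "
from h import *
tell()"
```

```text
t 3.15 TCP fence-frame rel target [-157.9  -74.8] z 193.0 yaw-psi deg 0.01 F fence [ 0.1 -0.2] 0.6 w 0.82
```

Emit:
{"method": "servo_tool", "body": {
  "targets": [
    [[0,0,0,0,0,30,75],[0,0,0,0,0,30,75],[0,0,0,0,0,30,75],[0,0,0,0,0,30,75],[0,0,0,0,0,30,75],[0,0,0,0,0,30,75],[0,0,0,0,0,0,75],[0,0,0,5,0,0,75],[0,0,0,5,0,0,75],[0,0,0,5,0,0,75],[0,0,0,5,0,0,75],[0,0,0,4,0,0,75],[0,0,0,4,0,0,75],[0,0,0,4,0,0,75],[0,0,0,4,0,0,75],[0,0,0,4,0,0,75],[0,0,0,4,0,0,75],[0,0,0,4,0,0,75],[0,0,0,4,0,0,75]]
  ]
}}

```text
time_s: 5.05
position: [0.5315, -0.0515, 0.0127]
orientation: [[0.998, 0.062, -0.0], [0.062, -0.998, 0.0], [-0.0, -0.0, -1.0]]
wrist_force: [-3.5, -2.0, 1.6]
grip_width: 0.816
grip_force: 1.7
```

```bash
cat >> h.py <<'E'
def grey(save=None):
    im,d=eyes.get_image("top")
    P=cloud("top",d); q=(P[...,2]>.039)&(P[...,2]<.052)
    v,u=np.nonzero(q); w=pix2w("top",np.c_[u,v],.045)[:,:2]*1000
    f=(w-TG)@RF
    k=(abs(f[:,0]+20)<170)&(abs(f[:,1]+50)<150)&(w[:,0]>450)
    m=np.zeros((384,512),np.uint8); m[v[k],u[k]]=255
    n,l,st,_=cv2.connectedComponentsWithStats(cv2.morphologyEx(m,cv2.MORPH_OPEN,np.ones((5,5))))
    i=1+np.argmax(st[1:,4]); sel=l[v,u]==i
    c,s,a=cv2.minAreaRect(f[sel].astype(np.float32)); 
    print("case rel target: centre",np.round(c,1),"size",np.round(s,1),"ang",round(a,2),"mean",np.round(f[sel].mean(0),1))
    if save: cv2.imwrite(save,cv2.resize(im[90:310,150:430],(758,600)))
E
python3 -c "
from h import *
tell();grey()"
```

```text
t 5.05 TCP fence-frame rel target [-106.6  -76.2] z 12.7 yaw-psi deg -0.0 F fence [-3.6 -1.8] 1.6 w 0.82
case rel target: centre [-27.7 -30.6] size [57.5 74.3] ang 85.0 mean [-23.  -25.7]
```

Emit:
{"method": "servo_tool", "body": {
  "targets": [
    [[0,0,0,4,0,0,75],[0,0,0,4,0,0,75],[0,0,0,4,0,0,75],[0,0,0,4,0,0,75],[0,0,0,4,0,0,75],[0,0,0,4,0,0,75],[0,0,0,4,0,0,75],[0,0,0,4,0,0,75],[0,0,0,3,0,0,75],[0,0,0,2,0,0,75],[0,0,0,2,0,0,75]]
  ]
}}

```text
time_s: 6.2
position: [0.5703, -0.0491, 0.0127]
orientation: [[0.998, 0.062, -0.0], [0.062, -0.998, 0.0], [-0.0, -0.0, -1.0]]
wrist_force: [-4.4, 0.2, -0.2]
grip_width: 0.819
grip_force: 1.9
```

```bash
python3 -c "
from h import *
tell()
im,d=eyes.get_image('scene');cv2.imwrite('pics/s1.png',cv2.resize(im[100:310,150:400],(714,600)))"
```

```text
t 6.2 TCP fence-frame rel target [-67.7 -76.2] z 12.7 yaw-psi deg 0.0 F fence [-4.4  0.4] -0.2 w 0.82
```

View pics/s1.png

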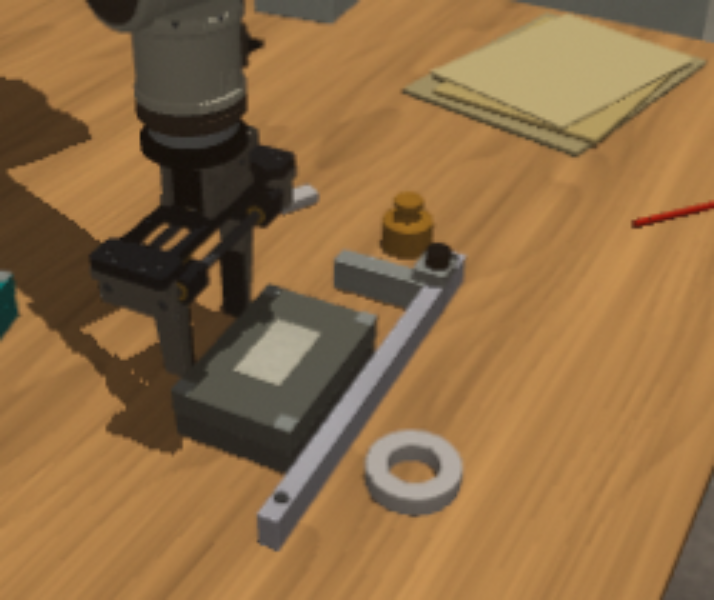

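The crop shows the case (275,360) now parallel to the fence and close to it. Both fingers are on its near side, and the weight, tape and eraser are untouched.

Emit:
{"method": "servo_tool", "body": {
  "targets": [
    [[0,0,0,1.5,0,0,75],[0,0,0,1.5,0,0,75],[0,0,0,1,0,0,75],[0,0,0,1,0,0,75],[0,0,0,1,0,0,75]]
  ]
}}

```text
time_s: 6.75
position: [0.5763, -0.0488, 0.0128]
orientation: [[0.998, 0.062, -0.0], [0.062, -0.998, 0.0], [-0.0, -0.0, -1.0]]
wrist_force: [-3.2, -0.5, 0.1]
grip_width: 0.818
grip_force: 1.6
```

Emit:
{"method": "servo_tool", "body": {
  "targets": [
    [[0,0,0,1,0,0,75],[0,0,0,1,0,0,75]]
  ]
}}

```text
time_s: 6.95
position: [0.5783, -0.0487, 0.0128]
orientation: [[0.998, 0.062, 0.0], [0.062, -0.998, 0.0], [0.0, -0.0, -1.0]]
wrist_force: [-3.1, -1.0, -1.0]
grip_width: 0.813
grip_force: 1.6
```

Emit:
{"method": "servo_tool", "body": {
  "targets": [
    [[0,0,0,0.7,0,0,75],[0,0,0,0.7,0,0,75]]
  ]
}}

```text
time_s: 7.15
position: [0.5795, -0.0486, 0.0128]
orientation: [[0.998, 0.062, -0.0], [0.062, -0.998, 0.0], [-0.0, -0.0, -1.0]]
wrist_force: [-4.8, -0.2, 2.4]
grip_width: 0.816
grip_force: 2.6
```

Emit:
{"method": "servo_tool", "body": {
  "targets": [
    [[0,0,0,0.7,0,0,75],[0,0,0,0.7,0,0,75]]
  ]
}}

```text
time_s: 7.35
position: [0.5795, -0.0486, 0.0127]
orientation: [[0.998, 0.062, -0.004], [0.062, -0.998, 0.0], [-0.004, -0.0, -1.0]]
wrist_force: [-9.3, -0.5, 4.6]
grip_width: 0.82
grip_force: 5.0
```

Emit:
{"method": "servo_tool", "body": {
  "targets": [
    [[0,0,0,0.7,0,0,75],[0,0,0,0.7,0,0,75]]
  ]
}}

```text
time_s: 7.55
position: [0.5795, -0.0485, 0.0127]
orientation: [[0.998, 0.062, -0.007], [0.062, -0.998, 0.0], [-0.007, -0.001, -1.0]]
wrist_force: [-14.6, -1.5, 8.9]
grip_width: 0.815
grip_force: 7.4
```

Force rises while the position holds, so the long side is seated on the fence. I retract, lift, turn 90° and go to the -y end.

Emit:
{"method": "servo_tool", "body": {
  "targets": [
    [[0,0,0,-15,0,0,75],[0,0,0,-15,0,0,75],[0,0,0,0,0,-35,40],[0,0,0,0,0,-35,40],[0,0,0,0,0,-35,40],[0,0,-8.2,0,0,0,40],[0,0,-8.2,0,0,0,40],[0,0,-8.2,0,0,0,40],[0,0,-8.2,0,0,0,40],[0,0,-8.2,0,0,0,40],[0,0,-8.2,0,0,0,40],[0,0,-8.2,0,0,0,40],[0,0,-8.2,0,0,0,40],[0,0,-8.2,0,0,0,40],[0,0,-8.2,0,0,0,40],[0,0,-8,0,0,0,40],[0,0,0,-31,21,0,40],[0,0,0,-31,21,0,40],[0,0,0,-31,21,0,40],[0,0,0,-31,21,0,40]]
  ]
}}

```text
time_s: 9.55
position: [0.6463, -0.1704, 0.1188]
orientation: [[-0.062, 0.998, 0.004], [0.998, 0.062, -0.001], [-0.001, 0.004, -1.0]]
wrist_force: [0.3, -0.1, -0.3]
grip_width: 0.433
grip_force: 0.0
```

```bash
python3 -c "
from h import *
tell();grey('pics/t1.png');print(robot.get_state()['joints'])"
```

```text
t 9.55 TCP fence-frame rel target [   0.6 -201.9] z 118.8 yaw-psi deg 90.0 F fence [ 0.3 -0.1] -0.3 w 0.43
case rel target: centre [  0.6 -71.8] size [149.9 100.5] ang 89.9 mean [  0.3 -71.7]
[-4.43271482e-01  4.56381806e-01  1.37935560e+00 -1.16237506e-03
  1.29825332e+00 -5.01492551e-01]
```

View pics/t1.png

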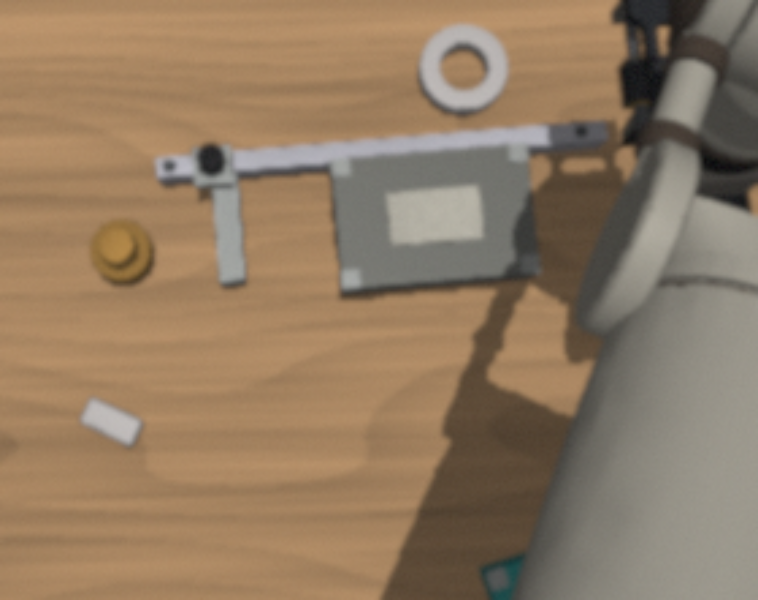

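The crop shows the case (435,220) flush along the fence. Its left end is at x≈335 and the stop at x≈240, a gap of about 72 mm; the bystanders are unmoved.

Emit:
{"method": "servo_tool", "body": {
  "targets": [
    [[0,0,0,0,-2,26.5,40],[0,0,0,0,0,26.5,40],[0,0,0,0,0,26.5,40],[0,0,0,0,0,26.5,40],[0,0,0,9,0,0,40],[0,0,0,9,0,0,40],[0,0,0,9,0,0,40],[0,0,0,9,0,0,40],[0,0,0,4,0,0,40],[0,0,0,4,0,0,40],[0,0,0,4,0,0,40],[0,0,0,4,0,0,40],[0,0,0,4,0,0,40],[0,0,0,4,0,0,40],[0,0,0,4,0,0,40],[0,0,0,4,0,0,40],[0,0,0,4,0,0,40]]
  ]
}}

```text
time_s: 11.3
position: [0.6385, -0.0989, 0.013]
orientation: [[-0.061, 0.998, 0.002], [0.998, 0.061, -0.003], [-0.003, 0.002, -1.0]]
wrist_force: [0.4, -5.4, 2.1]
grip_width: 0.432
grip_force: 2.7
```

```bash
python3 -c "
from h import *
tell();grey()"
```

```text
t 11.3 TCP fence-frame rel target [  -2.7 -130.1] z 13.0 yaw-psi deg 89.96 F fence [ 0.  -5.4] 2.1 w 0.43
case rel target: centre [  0.8 -36.3] size [134.4 100.3] ang 89.82 mean [  2.9 -29.4]
```

Emit:
{"method": "servo_tool", "body": {
  "targets": [
    [[0,0,0,4,0,0,40],[0,0,0,4,0,0,40],[0,0,0,4,0,0,40],[0,0,0,4,0,0,40],[0,0,0,4,0,0,40],[0,0,0,4,0,0,40],[0,0,0,4,0,0,40],[0,0,0,4,0,0,40],[0,0,0,3,0,0,40],[0,0,0,2,0,0,40],[0,0,0,1,0,0,40]]
  ]
}}

```text
time_s: 12.45
position: [0.6363, -0.0607, 0.013]
orientation: [[-0.061, 0.998, 0.002], [0.998, 0.061, -0.002], [-0.003, 0.002, -1.0]]
wrist_force: [0.3, -4.3, 3.3]
grip_width: 0.436
grip_force: 2.8
```

Emit:
{"method": "servo_tool", "body": {
  "targets": [
    [[0,0,0,1,0,0,40],[0,0,0,1,0,0,40],[0,0,0,1,0,0,40]]
  ]
}}

```text
time_s: 12.75
position: [0.6361, -0.0579, 0.013]
orientation: [[-0.061, 0.998, 0.002], [0.998, 0.061, -0.002], [-0.003, 0.002, -1.0]]
wrist_force: [0.1, -5.7, 3.1]
grip_width: 0.437
grip_force: 2.8
```

```bash
python3 -c "
from h import *
tell();grey()"
```

```text
t 12.75 TCP fence-frame rel target [ -2.6 -89. ] z 13.0 yaw-psi deg 89.97 F fence [-0.3 -5.7] 3.1 w 0.44
case rel target: centre [ 0.7 13.6] size [116.6 100.8] ang 89.7 mean [ 3.  19.3]
```

Emit:
{"method": "servo_tool", "body": {
  "targets": [
    [[0,0,0,1,0,0,40],[0,0,0,1,0,0,40],[0,0,0,0.7,0,0,40]]
  ]
}}

```text
time_s: 13.1
position: [0.6359, -0.0552, 0.013]
orientation: [[-0.061, 0.998, 0.002], [0.998, 0.061, -0.002], [-0.003, 0.002, -1.0]]
wrist_force: [0.1, -5.6, 3.0]
grip_width: 0.435
grip_force: 2.8
```

Emit:
{"method": "servo_tool", "body": {
  "targets": [
    [[0,0,0,0.7,0,0,40],[0,0,0,0.7,0,0,40]]
  ]
}}

```text
time_s: 13.3
position: [0.6359, -0.0546, 0.0131]
orientation: [[-0.061, 0.998, 0.003], [0.998, 0.061, -0.004], [-0.004, 0.002, -1.0]]
wrist_force: [1.2, -10.2, 2.7]
grip_width: 0.433
grip_force: 4.7
```

Emit:
{"method": "servo_tool", "body": {
  "targets": [
    [[0,0,0,0.7,0,0,40],[0,0,0,0.7,0,0,40]]
  ]
}}

```text
time_s: 13.5
position: [0.6358, -0.0546, 0.0131]
orientation: [[-0.062, 0.998, 0.003], [0.998, 0.062, -0.006], [-0.006, 0.002, -1.0]]
wrist_force: [0.0, -13.2, 1.7]
grip_width: 0.435
grip_force: 6.6
```

Force rises at the expected place, so the end is on the stop. I back off and go to the near side for a look and a light seating nudge.

Emit:
{"method": "servo_tool", "body": {
  "targets": [
    [[0,0,0,-10,0,0,40],[0,0,0,-15,0,0,40],[0,0,0,0,0,-35,75],[0,0,0,0,0,-35,75],[0,0,0,0,0,-35,75],[0,0,8.2,0,0,0,75],[0,0,8.2,0,0,0,75],[0,0,8.2,0,0,0,75],[0,0,8.2,0,0,0,75],[0,0,8.2,0,0,0,75],[0,0,8.2,0,0,0,75],[0,0,8.2,0,0,0,75],[0,0,8.2,0,0,0,75],[0,0,8.2,0,0,0,75],[0,0,8.2,0,0,0,75],[0,0,8,0,0,0,75],[0,0,0,-25,-12,0,75],[0,0,0,-25,-12,0,75],[0,0,0,-25,-12,0,75],[0,0,0,-15,-12,0,75]]
  ]
}}

```text
time_s: 15.5
position: [0.5414, -0.033, 0.1161]
orientation: [[0.998, 0.061, -0.002], [0.061, -0.998, 0.001], [-0.002, -0.001, -1.0]]
wrist_force: [1.3, 0.0, -0.1]
grip_width: 0.816
grip_force: 0.0
```

```bash
python3 -c "
from h import *
tell();grey('pics/t2.png')"
```

```text
t 15.5 TCP fence-frame rel target [-95.6 -58.3] z 116.1 yaw-psi deg -0.04 F fence [ 1.3 -0.1] -0.1 w 0.82
case rel target: centre [ 1.1 13.7] size [123.2 100.1] ang 89.73 mean [ 7.4 24.1]
```

View pics/t2.png

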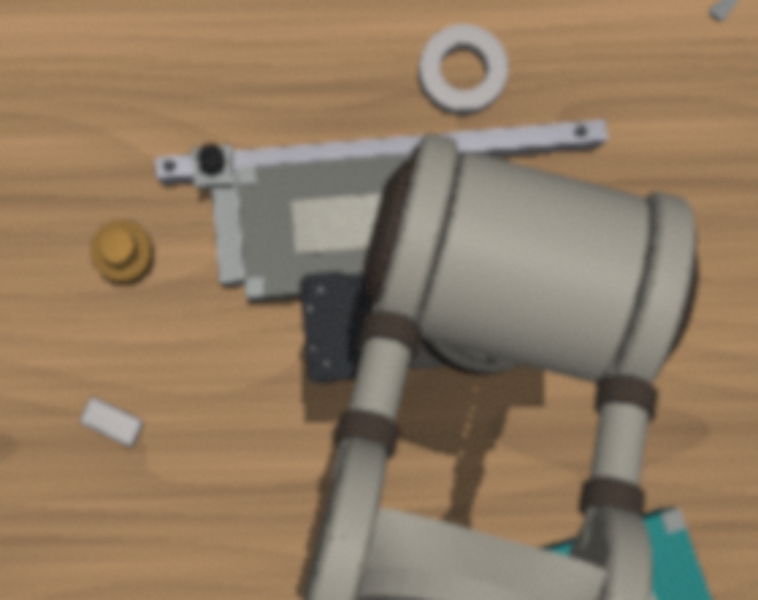

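The crop shows the case end against the stop (240,230) and its long side on the fence; weight, tape and eraser are unmoved. Now a light nudge towards the fence.

Emit:
{"method": "servo_tool", "body": {
  "targets": [
    [[0,0,0,0,-29,0,75],[0,0,0,0,-29,0,75],[0,0,0,0,0,26,75],[0,0,0,0,0,26,75],[0,0,0,0,0,26,75],[0,0,0,0,0,25,75],[0,0,0,8,0,0,75],[0,0,0,8,0,0,75],[0,0,0,8,0,0,75],[0,0,0,4,0,0,75],[0,0,0,4,0,0,75],[0,0,0,2,0,0,75],[0,0,0,1,0,0,75]]
  ]
}}

```text
time_s: 16.85
position: [0.5749, 0.0267, 0.0141]
orientation: [[0.998, 0.062, 0.0], [0.062, -0.998, -0.0], [0.0, 0.0, -1.0]]
wrist_force: [-1.0, -0.8, 1.2]
grip_width: 0.814
grip_force: 0.6
```

Emit:
{"method": "servo_tool", "body": {
  "targets": [
    [[0,0,0,1,0,0,75],[0,0,0,1,0,0,75]]
  ]
}}

```text
time_s: 17.05
position: [0.575, 0.0268, 0.0136]
orientation: [[0.998, 0.062, -0.004], [0.062, -0.998, -0.0], [-0.004, -0.0, -1.0]]
wrist_force: [-7.2, -1.1, 5.0]
grip_width: 0.815
grip_force: 3.9
```

Emit:
{"method": "servo_tool", "body": {
  "targets": [
    [[0,0,0,0.7,0,0,75],[0,0,0,0.7,0,0,75]]
  ]
}}

```text
time_s: 17.25
position: [0.5751, 0.0268, 0.0135]
orientation: [[0.998, 0.062, -0.007], [0.062, -0.998, -0.0], [-0.007, -0.0, -1.0]]
wrist_force: [-11.9, -2.1, 9.1]
grip_width: 0.81
grip_force: 6.0
```

```bash
python3 -c "
from h import *
tell()"
```

```text
t 17.25 TCP fence-frame rel target [-58.3  -0.7] z 13.5 yaw-psi deg 0.01 F fence [-12.   -1.3] 9.1 w 0.81
```

Emit:
{"method": "servo_tool", "body": {
  "targets": [
    [[0,0,0,-10,0,0,75],[0,0,0,-15,0,0,75],[0,0,0,-10,0,0,75],[0,0,0,0,0,-45,75],[0,0,0,0,0,-45,75],[0,0,0,0,0,-45,75],[0,0,0,0,0,-45,75],[0,0,0,-12,38,0,75],[0,0,0,-12,38,0,75],[0,0,0,-12,38,0,75],[0,0,0,-12,38,0,75],[0,0,0,-12,38,0,75],[0,0,0,-12,38,0,75],[0,0,0,-12,38,0,75],[0,0,0,-12,38,0,75],[0,0,0,-12,38,0,75],[0,0,0,-12,38,0,75],[0,0,0,0,0,0,75]]
  ]
}}

```text
time_s: 19.05
position: [0.4452, -0.366, 0.1936]
orientation: [[0.998, 0.057, 0.0], [0.057, -0.998, -0.002], [-0.0, 0.002, -1.0]]
wrist_force: [0.0, 0.4, 0.2]
grip_width: 0.818
grip_force: 0.0
```

```bash
python3 -c "
from h import *
tell();grey('pics/t3.png')
im,d=eyes.get_image('top')
r,psi,c,w=fencefit(d);f=(w-np.array(c))@RF
for l,z in (('weight',.04),('tape',.018),('eraser',.014)): zrect('top',l,d,.008,.06,z)
a=cloud('top',d)[...,:]; q=((w-TG)@RF); k=(q[:,0]>-30)&(q[:,0]<20)&(q[:,1]>70)&(q[:,1]<110); print('arm y',np.percentile(q[k][:,1],[2,50,98]),'psi',psi)"
```

```text
t 19.05 TCP fence-frame rel target [-212.1 -384.7] z 193.6 yaw-psi deg -0.28 F fence [0.  0.4] 0.2 w 0.82
case rel target: centre [1.  0.4] size [149.7 100.5] ang 89.83 mean [0.7 0.4]
top weight 0.83 [196. 180.] zmed 0.033 423 [618.1 196.1] [45.5 48.1] 89.5
top tape 0.97 [318. 121.] zmed 0.0182 596 [758.9 -70.6] [65.5 69.8] 43.83
top eraser 0.69 [191. 246.] zmed 0.0146 224 [491.2 209.7] [45.  21.9] 64.56
arm y [76.04136826 85.29677434 94.87495035] psi 0.043348387
```

View pics/t3.png

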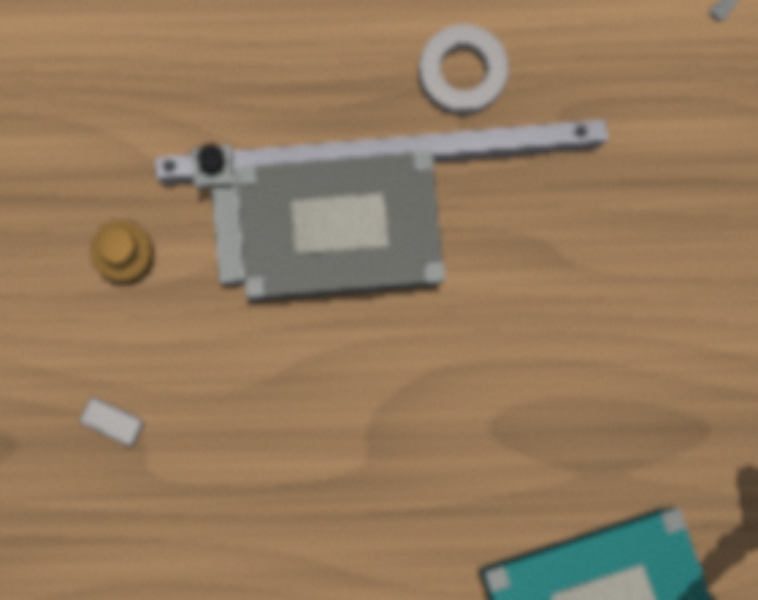

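The crop shows the case (340,225) flush along the fence with its end on the stop. The measured error is within 1 mm, and the stop and bystanders are where they were. The hand is clear, so I hand in.

```bash
python3 -c "
from station import robot
print(robot.finish_job())"
```

```text
the job is handed in; nothing more can be done
None
```

The job is handed in: the grey case lies flush on the fence with its end against the stop (within about 1 mm by the top camera), the stop, weight, tape and eraser are where they were, and the hand is clear after about 19 s.

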